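Rinse two paint pots at the pump and box them

TASK

Give the two paint pots standing in the steel drip tray a rinse: with both still in the tray, push the sprung cap of the clamped pump bottle all the way down without forcing it, and let it spring back up. Then collect those two pots from the tray and stand them upright on the floor of the open blue palette box, which stays flat on the bench. Do not tip the pots over, press the pump again once a pot has left the tray, or disturb the two spare pots, the glass magnifier and the clip stand.

Things in the scene. Friction and masses are not known exactly. Their poses are not given: they have to be found in the camera images.
- station: rinse station, fixed: steel drip tray (110 x 210 mm) in front, white pump bottle (64 mm across) clamped upright on a dark base behind. Origin on the bench between them; +x runs from tray to bottle, y along the tray, z up. Bottle axis at x = +60 mm, tray centre at x = -85 mm; neck collar ends at 134 mm. At the tray keep a wide gripper along y, clear of the bottle
- tray (a point): centre of the drip tray's floor, 6 mm above the bench, axes as the station's; inside 104 mm (x) by 204 mm (y), rim 16 mm above the bench, 3 mm thick
- cap_top (a point): centre of the flat top of the pump cap, a grey disc 32 mm across and 16 mm thick; 163 mm above the bench when up; moves with the cap. A spout 10 mm thick sticks out of the cap's side to 50 mm from its axis towards the tray, its centre 9 mm below the top
- cap (a joint): travel of the pump cap straight down: 0 when up, 0.010 m fully down; sprung, needs about 2 N to start and 6 N fully down, returns by itself
- pot1: one of the two pots in the tray: capped paint pot, white with a grey cap, 34 mm across, 50 mm tall, about 60 g; origin at the centre of its underside, z up
- pot2: the other pot in the tray: capped paint pot, white with a grey cap, 34 mm across, 50 mm tall, about 60 g; origin at the centre of its underside, z up
- box: open blue plastic palette box, loose, 170 mm (x) by 230 mm (y), 35 mm tall, walls and floor 4 mm, 400 g; origin at the centre of its underside, z up
- box_in (a point): centre of the box's inner floor, 4 mm above the bench, axes as the box's
- pot3: spare pot standing on the bare bench beyond the work (leave alone): capped paint pot, white with a grey cap, 34 mm across, 50 mm tall, about 60 g; origin at the centre of its underside, z up
- pot4: the other spare pot on the bare bench (leave alone): capped paint pot, white with a grey cap, 34 mm across, 50 mm tall, about 60 g; origin at the centre of its underside, z up
- magnifier: domed solid glass paperweight magnifier, 80 mm across, 35 mm high (leave alone); origin at the centre of its underside
- clip_stand: crocodile clip on a steel rod on a round foot 70 mm across, 128 mm tall (leave alone); origin at the centre of its underside
There are look-alikes about, which are no part of the job. What is shaped like the pot1 but black or green is not meant. Leave any yellow look-alike of the pot2 alone.

How it is judged (in metres and radians):
On the way, in this order (a step that is already met when the one before it is completed fails the run):
1. the pump cap is pushed all the way down (8 of its 10 mm or more) while both pots stand in the tray (value of joint cap above 0.008 m and x of pot1 in the frame of tray between -0.055 and 0.055 m and y of pot1 in the frame of tray between -0.105 and 0.105 m and z of pot1 in the frame of tray between -0.004 and 0.012 m and x of pot2 in the frame of tray between -0.055 and 0.055 m and y of pot2 in the frame of tray between -0.105 and 0.105 m and z of pot2 in the frame of tray between -0.004 and 0.012 m), for 0.1 s.
2. the cap is let back up with both pots still in the tray (value of joint cap below 0.002 m and x of pot1 in the frame of tray between -0.055 and 0.055 m and y of pot1 in the frame of tray between -0.105 and 0.105 m and z of pot1 in the frame of tray between -0.004 and 0.012 m and x of pot2 in the frame of tray between -0.055 and 0.055 m and y of pot2 in the frame of tray between -0.105 and 0.105 m and z of pot2 in the frame of tray between -0.004 and 0.012 m), for 0.1 s.
At the end, for the whole second after the job is handed in: both pots from the tray stand upright (within 7 degrees) and still on the floor of the blue box, inside its walls; the box lies flat on the bench; the pump cap is up (within 2 mm) (x of pot1 in the frame of box_in between -0.082 and 0.082 m and y of pot1 in the frame of box_in between -0.112 and 0.112 m and z of pot1 in the frame of box_in between -0.004 and 0.01 m and angle between each of pot1, pot2's own z axis and vertical below 0.12 rad and linear speed of each of pot1, pot2 below 0.02 m/s and x of pot2 in the frame of box_in between -0.082 and 0.082 m and y of pot2 in the frame of box_in between -0.112 and 0.112 m and z of pot2 in the frame of box_in between -0.004 and 0.01 m and value of joint cap below 0.002 m and height (world z) of box below 0.006 m and angle between box's own z axis and vertical below 0.05 rad); the robot touches nothing.
It fails at once if the pump cap is pressed while one of the two pots is no longer in the drip tray (value of joint cap above 0.005 m and not (x of pot1 in the frame of tray between -0.055 and 0.055 m and y of pot1 in the frame of tray between -0.105 and 0.105 m and z of pot1 in the frame of tray between -0.004 and 0.012 m and x of pot2 in the frame of tray between -0.055 and 0.055 m and y of pot2 in the frame of tray between -0.105 and 0.105 m and z of pot2 in the frame of tray between -0.004 and 0.012 m)).
It fails at once if the pump or its stand is forced (over 40 N) (contact force between any of the arm, the fingers and station above 40 N).
It fails at once if one of the two pots is tipped over (angle between any of pot1, pot2's own z axis and vertical above 0.7 rad).
It fails at once if a bystander (spare pots, magnifier, clip stand) is shifted more than 30 mm or tipped (distance of any of pot3, pot4, magnifier, clip_stand from where it was at the start of the episode above 0.03 m or angle between any of pot3, pot4, magnifier, clip_stand's own z axis and vertical above 0.5 rad).
It also fails if it takes over 66 s, if anything falls off the work surface, if the arm or the gripper's body presses on something with over 40 N, if the wrist force passes 120 N, or if a joint passes its speed limit or range.

ROBOT

A 7-joint arm with a two-finger parallel gripper is mounted at the origin on the work surface. World frame = base frame: x ahead of the robot, y to its left, z up, the work surface at z = 0. Lengths are in mm, angles in rad, forces in N, time in s.
With the tool pointing down it reaches from about 400 to 875 mm from the base axis. Payload 4.4 kg.
Tool frame: the origin (TCP) lies midway between the tips of the shut fingers; the grasp point (between the pads) lies 19 mm behind it; z points along the fingers, y is the line along which they close (so a half turn about z gives the same grasp; the last joint's range is limited). The gripper opens to 85 mm and grips with 20 to 120 N. Pads are 22 mm wide; open, the fingers measure 114 mm over their backs; the gripper's body (76 mm by 85 mm) begins 54 mm behind the grasp point. The pads swing forward as they close: fully open they stand 13 mm farther back than shut.
Start: joints at [-1.23, 0.628, 0.038, 1.517, -0.027, 0.996, -0.02], TCP at [257.165, 596.979, 231.313] pointing down, gripper open.
Joint ranges: [-3.06, 3.06], [-0.37, 2.12], [-1.25, 1.32], [0.18, 2.47], [-1.1, 4.24], [0.23, 1.98], [-2.94, 2.94]. Speed limits (rad/s): [2.57, 2.57, 3.14, 3.14, 3.14, 3.14, 3.14].

INTERFACE

Orientations are given as [roll, pitch, yaw] about the fixed x, y, z axes, in that order (R = Rz(yaw) Ry(pitch) Rx(roll)).
In Python, from cell import ctrl gives the robot as it stands.
- The arm moves only by the shell command python3 -m crank 'ROWS' [OPENING]. ROWS is JSON, a list that holds one entry, the list of rows, each a list of 4 numbers: the shift along the tool's x, y, z normalised to -1 to 1, where 1 is 2.5 cm, then the turn about the tool's z normalised to -1 to 1, where 1 is 0.08 rad. In form: [[[dx, dy, dz, turn], ...]]. A call has 1 to 12 rows; each row shifts and turns the commanded pose from where the row before left it, along the tool's axes as they then stand; what a row does not reach is not made up. A row lasts 1/12 s, in which the tool goes at most 41.7 mm and 7.16 degrees, less where a joint would pass 70% of its speed; a pose out of reach is approached as far as the arm can. A call with a number of a shift or a turn outside -1 to 1 is refused whole. A call with a gripper value outside its range is refused whole. OPENING is the closure, from -1 (fully open) to 1 (shut), set as the call begins (- or left out, the last holds). The fingers move at their own pace and stop on an object; the grip force is fixed at half the most. Time passes only in rows, so rows that do not move let the fingers close. It gives the time, the measured TCP pose, the force, the opening and the grip force at its end, in the units of the state.
- ctrl.read_state(): the state, without advancing time (a new reading comes with each control period).
- ctrl.get_image(name): name is "scene" or "side" or "wrist"; returns a dict with "img" (420x560x3 uint8, red, green, blue), "intrinsics" (3x3 intrinsics, pixels), "extrinsics" (4x4, takes a point from camera to world coordinates). Camera axes: x right, y up, looking along -z (the intrinsics and any distortion apply to the point x, -y, -z); pixel columns grow to the right and rows downward; lengths in mm; the calibration is good to about 2 mm. The wrist camera is an equidistant fisheye: a pixel r from the principal point sees the ray r / f radians off the axis. A picture is of the moment at which its call begins. There is no depth.
- ctrl.finish_job(): hands the job in; it is judged then, once.
Trained networks look in the newest picture that a camera, given by its name, has taken for a name from the list of things; names that differ only in an ending like _2 or _b are one class to them, and where a whole thing is asked for, a point or a joint stands for the part that bears it (a point fixed in the world has none). Each returns a list of dicts, best first, with "confidence" (0 to 1); they miss things now and then, are a little off and sometimes report something else, mostly with a low value. They report only what shows in the picture. A call takes as long as a camera call. They do not tell look-alikes from the thing itself.
- ctrl.find_in(camera, target): "position" ([row, column] in pixels, amid what is visible of it).
- ctrl.trace(camera, target): "mask" (420x560 bool, what is visible of it) and "position" ([row, column] in pixels, amid what is visible of it).
- ctrl.place_of(camera, target): "position" ([row, column] in pixels: a listed point, or the origin of a listed thing).
The state is a dict: "clock": time; "qpos": joint angles; "qd": joint speeds; "tau": joint torques, N m; "eef_pos": TCP position; "tool_rot": TCP orientation; "force": force on the tool from outside, world axes, zero at the start; "torque": the same for the moment, N m; "width": finger opening in mm; "gripper_force": force on a finger pad.
Only numpy, scipy, OpenCV 4.12 (cv2) and the standard library are available. Lean on these libraries where they do the work, as an engineer would, in place of code of your own. Each camera call takes 0.05 s, during which the arm holds its last target. There are 200 camera calls.

## Working session

There is one attempt and no reset: what is moved stays moved. The work goes in short steps, Python scripts to look and compute and a shell command to move; the robot and the scene stay as the last step left them, time stands still between calls to the robot, and variables do not carry over. Pictures are saved under pics/ and viewed, at most 10 in all, crops included, and the job is handed in when it is done.

```bash
mkdir -p pics; ls
cat > h.py <<'E'
import numpy as np,cv2
from cell import ctrl
def grab(n):
    d=ctrl.get_image(n); return d
def ray(n,d,rc):
    K=np.array(d["intrinsics"]);T=np.array(d["extrinsics"])
    x=(rc[1]-K[0,2])/K[0,0];y=(rc[0]-K[1,2])/K[1,1]
    if n=="wrist":
        r=np.hypot(x,y); v=np.array([np.sin(r)*x/max(r,1e-9),-np.sin(r)*y/max(r,1e-9),-np.cos(r)])
    else: v=np.array([x,-y,-1.])
    v=T[:3,:3]@v; return T[:3,3],v/np.linalg.norm(v)
def onz(n,d,rc,z):
    o,v=ray(n,d,rc); return o+v*(z-o[2])/v[2]
def tri(rs):
    A=np.zeros((3,3));b=np.zeros(3)
    for o,v in rs:
        P=np.eye(3)-np.outer(v,v);A+=P;b+=P@o
    p=np.linalg.solve(A,b); return p,[float(np.linalg.norm((np.eye(3)-np.outer(v,v))@(p-o))) for o,v in rs]
def save(d,f): cv2.imwrite("pics/"+f,d["img"][:,:,::-1])
E
python3 - <<'E'
from h import *
np.set_printoptions(precision=1,suppress=True)
Z={"tray":6,"cap_top":163,"pot1":0,"box":0,"box_in":4,"magnifier":0,"clip_stand":0,"station":0}
ims=[]
for n in("scene","side","wrist"):
    d=grab(n); ims.append(d["img"]); 
    for t in Z:
        for r in ctrl.place_of(n,t)[:6]:
            if r["confidence"]>.2: print(n,t,round(r["confidence"],2),np.array(r["position"]),onz(n,d,r["position"],Z[t])[:2])
    print(n,np.array(d["extrinsics"])[:3,3])
    save(d,n+"0.png")
s=ctrl.read_state();print(s)
E
```

```text
pics
scene tray 0.64 [254.6 349.3] [513.1 161.7]
scene cap_top 0.79 [262.6 338.7] [648.1 204. ]
scene pot1 0.8 [249.  325.9] [533.9 100.1]
scene pot1 0.74 [286.  218.8] [802.3 -44.6]
scene pot1 0.73 [257.6 365.6] [489.8 199.1]
scene pot1 0.63 [306.8 251.4] [793.4  60.2]
scene pot1 0.56 [240.5 404.7] [373.5 251.5]
scene pot1 0.46 [228.7 378. ] [384.1 172.7]
scene box 0.8 [210.6 231.7] [ 595.8 -195.6]
scene box_in 0.98 [209.3 226.8] [ 603.5 -207.6]
scene box_in 0.42 [211.6 231.4] [ 601.4 -190.9]
scene magnifier 0.85 [183.5 162.4] [ 651.2 -440.6]
scene clip_stand 0.7 [355.5 436.5] [617.4 470.8]
scene station 0.91 [281.3 338.5] [596.5 185.2]
scene [1151.   463.9  986.5]
side tray 0.8 [214.3 234.2] [515.8 144.8]
side tray 0.46 [341.9 389.3] [ 649.9 -460.5]
side cap_top 0.64 [205.1 220.4] [438.8  44. ]
side cap_top 0.62 [156.4 261.8] [644.2 183.9]
side pot1 0.76 [215.9 339.3] [806.  -27.4]
side pot1 0.74 [215.8 282. ] [647.9  66.2]
side pot1 0.71 [199.2 318.8] [793.5  72.8]
side pot1 0.69 [222.  249.5] [544.8  94.1]
side pot1 0.63 [209.5 220.9] [490.3 193.3]
side pot1 0.6 [211.1 176.8] [36
[... 256 characters left out ...]
7.8 -853.2 1025.4]
wrist tray 0.81 [392.4 118.3] [513.1 160. ]
wrist pot1 0.67 [320.2 108. ] [361.  260.7]
wrist pot1 0.62 [404.5 107.3] [549.   91.5]
wrist pot1 0.61 [380.7 120. ] [489.2 182.6]
wrist box 0.38 [417.  152.6] [603.2 177.6]
wrist station 0.83 [419.  150.9] [609.  168.4]
wrist [182.6 629.8 374.3]
{'clock': 1.35, 'qpos': array([-1.2,  0.6,  0. ,  1.5, -0. ,  1. , -0. ]), 'qd': array([-0.,  0., -0.,  0., -0.,  0.,  0.]), 'tau': array([  0. , -56.3,   1.2, -19.4,   0. ,   0. ,  -0. ]), 'eef_pos': array([257.1, 597. , 231.3]), 'tool_rot': array([ 3.1, -0. ,  2.7]), 'force': array([ 0.4, -0.7, -0.4]), 'torque': array([ 0., -0., -0.]), 'gripper_force': 0.0, 'width': 85.25688214418625}
```

View pics/scene0.png

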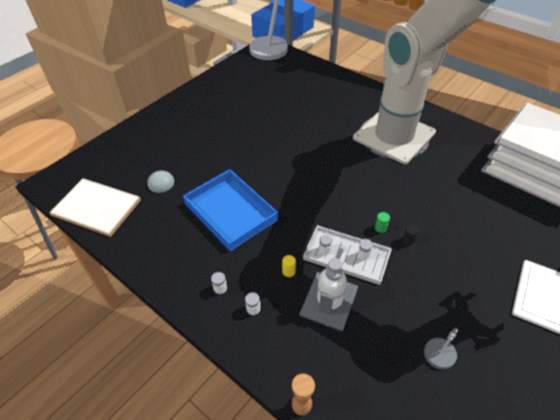

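View pics/side0.png

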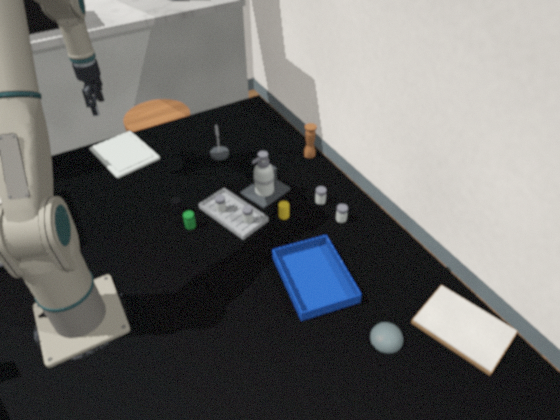

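```bash
python3 - <<'E'
import cv2
a=cv2.imread("pics/scene0.png")[190:330,190:430];b=cv2.imread("pics/side0.png")[130:250,160:360]
c=cv2.resize(a,(480,280),interpolation=2);d=cv2.resize(b,(480,288),interpolation=2)
cv2.imwrite("pics/crop0.png",cv2.vconcat([c,d]))
E
python3 - <<'E'
from h import *
print(ctrl.read_state()["tool_rot"])
E
```

```text
[ 3.14157123e+00 -7.34359485e-05  2.73478337e+00]
```

View pics/crop0.png

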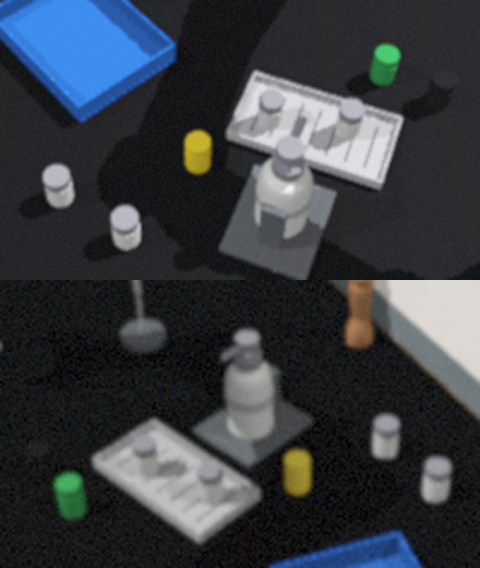

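The scene picture shows what could be taken for the pots:
- White pots in the tray at (249,326) and (258,366). These two fit the description, and the crop confirms white bodies with grey caps.
- White spares on the bench at (286,219) and (307,251).
- Green look-alike at (223,383), black at (235,410) and yellow at (266,289).

The blue box is at (210,230) and the pump cap at (263,339). I'm moving above the tray for a close wrist view.

```bash
python3 -m crank '[[[-0.66,-0.43,-0.25,0],[-0.66,-0.43,-0.25,0],[-0.66,-0.43,-0.25,0],[-0.66,-0.43,-0.25,0],[-0.66,-0.43,-0.25,0],[-0.66,-0.43,-0.25,0],[-0.66,-0.43,-0.25,0],[-0.66,-0.43,-0.25,0],[-0.66,-0.43,-0.25,0],[-0.66,-0.43,-0.25,0],[-0.66,-0.43,-0.25,0],[-0.66,-0.43,-0.25,0]]]' 1
python3 -m crank '[[[-0.66,-0.43,0,0],[-0.66,-0.43,0,0],[-0.66,-0.43,0,0],[-0.66,-0.43,0,0],[-0.66,-0.43,0,0],[-0.66,-0.43,0,0],[-0.66,-0.43,0,0],[-0.66,-0.43,0,0],[-0.66,-0.43,0,0],[-0.66,-0.43,0,0],[-0.66,-0.43,0,0],[-0.66,-0.43,0,0]]]'
python3 -m crank '[[[0,0,0,-0.95],[0,0,0,-0.95],[0,0,0,-0.95],[0,0,0,-0.95],[0,0,0,-0.95],[0,0,0,-0.95],[0,0,0,-0.95],[0,0,0,-0.95],[0,0,0,-0.95],[0,0,0,0],[0,0,0,0]]]'
cat > look.py <<'E'
from h import *
import sys
np.set_printoptions(precision=1,suppress=True)
Z={"tray":6,"cap_top":163,"pot1":6,"station":0}
s=ctrl.read_state();print(s["clock"],s["eef_pos"],s["tool_rot"].round(3),s["qpos"].round(2),s["width"])
n="wrist";d=grab(n)
for t in Z:
    for r in ctrl.place_of(n,t)[:6]:
        if r["confidence"]>.2: print(n,t,round(r["confidence"],2),np.array(r["position"]),onz(n,d,r["position"],Z[t])[:2])
save(d,sys.argv[1])
np.save(sys.argv[1],0)
E
python3 look.py w1.png
```

```text
clock: 2.35
eef_pos: [388.8, 398.5, 307.0]
tool_rot: [3.141, 0.0, 2.734]
force: [0.5, 0.2, 0.7]
width: 0.3
gripper_force: 0.0
clock: 3.35
eef_pos: [519.2, 201.7, 306.6]
tool_rot: [3.142, 0.0, 2.734]
force: [0.1, 0.0, -0.2]
width: -0.1
gripper_force: 0.0
clock: 4.27
eef_pos: [518.8, 202.6, 306.5]
tool_rot: [-3.142, 0.0, -2.867]
force: [-0.6, 0.0, 0.3]
width: 0.0
gripper_force: 0.0
4.2667 [518.8 202.6 306.5] [-3.1  0.  -2.9] [-0.4  0.4 -0.1  1.7  0.   1.1  1.4] 0.013887601953792897
wrist tray 0.87 [152.4 243.8] [513.6 157. ]
wrist cap_top 0.69 [311.7 237.4] [654.6 199.3]
wrist pot1 0.96 [298.4 159.4] [788.9  73.9]
wrist pot1 0.95 [159.5 202. ] [538.3 102.3]
wrist pot1 0.76 [222.4 167.6] [645.4  69.8]
wrist pot1 0.75 [286.1 102.9] [802.8 -35.4]
wrist pot1 0.74 [ 56.6 286.1] [371.5 176.9]
wrist pot1 0.62 [ 69.2 341.2] [365.7 252.6]
wrist station 0.6 [213.5 247.8] [600.2 184.4]
```

View pics/w1.png

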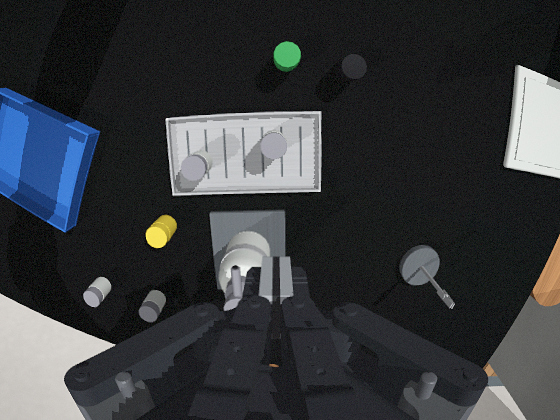

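The wrist view shows the tray with corners near (118,167), (112,321), (190,320) and (194,173). The two white pots' caps are at (166,194) and (145,273), and the pump's spout and cap are at about (285–311,237), partly behind the fingers. Next I'm working out the tray yaw, the pots by two views, and the cap.

```bash
cat > m.py <<'E'
from h import *
np.set_printoptions(precision=1,suppress=True)
n="wrist";d=grab(n)
g=d["img"].astype(int)
# tray contour: bright region
m=ctrl.trace(n,"tray")
print([ (round(x["confidence"],2),x["mask"].sum()) for x in m])
mk=m[0]["mask"].astype(np.uint8)
rs=np.argwhere(mk)
P=np.array([onz(n,d,p,16)[:2] for p in rs],np.float32)
P=P[np.abs(P-[514,157]).max(1)<170]
print("tray rect",cv2.minAreaRect(P))
c=[onz(n,d,p,16)[:2] for p in[(118,167),(112,321),(190,320),(194,173)]]
print("corners",np.array(c),"centre",np.mean(c,0))
v=(c[0]-c[1])+(c[3]-c[2]);print("y dir angle",np.arctan2(v[1],v[0]), "x", [np.arctan2(*(c[k]-c[j])[::-1]) for j,k in((0,3),(1,2))])
obs={}
for n in("scene","side","wrist"):
    d=grab(n)
    for t in("pot1","cap_top","box_in","tray"):
        for r in ctrl.place_of(n,t):
            if r["confidence"]>.3: obs.setdefault(t,[]).append((n,ray(n,d,r["position"]),onz(n,d,r["position"],{"pot1":6,"cap_top":163,"box_in":4,"tray":6}[t])))
for t,g in(("pot1",(540,100)),("pot1",(491,195)),("cap_top",(648,195)),("box_in",(600,-200)),("tray",(514,157))):
    q=[o for o in obs[t] if np.hypot(*(o[2][:2]-g))<25]
    print(t,[o[0] for o in q],np.array([o[2][:2] for o in q]).tolist(),tri([o[1] for o in q]) if len(q)>1 else "")
E
python3 m.py
python3 - <<'E'
from h import *
n="wrist";d=grab(n)
for rc in((166,194),(145,273)):print(onz(n,d,rc,56))
for n in("scene","side"):
    d=grab(n)
    b=ctrl.trace(n,"box")[0]
    P=np.array([onz(n,d,p,35)[:2] for p in np.argwhere(b["mask"])],np.float32)
    print(n,cv2.minAreaRect(P))
E
```

```text
[(0.74, np.int64(15652))]
tray rect ((571.5521240234375, 173.8533172607422), (231.52658081054688, 210.68699645996094), 16.934534072875977)
corners [[492.   42.8]
 [431.2 242. ]
 [533.8 272.7]
 [595.6  73.8]] centre [513.1 157.8]
y dir angle -1.271923668768126 x [np.float64(0.29061817166314435), np.float64(0.29093406771247393)]
pot1 ['scene', 'side', 'wrist'] [[536.171778651263, 99.92924268229615], [539.0189551220514, 86.86777941364858], [540.2612283136004, 105.29813188724393]] (array([539.6,  99.4,   0.2]), [6.010920286457955, 6.080073353936864, 5.273915664031422])
pot1 ['scene', 'side', 'wrist'] [[483.97518213642593, 184.0011323091765], [490.32563243031325, 203.05221639490344], [488.3887557292811, 191.12837480388075]] (array([488. , 189.6,  16.5]), [3.9131193961418034, 2.5321996000567153, 1.518078680971972])
cap_top ['scene', 'side', 'wrist'] [[655.3360698690052, 197.20731610813607], [654.4306161547987, 202.30294551945678], [654.1760768865375, 197.42130707585878]] (array([654.1, 198.1, 164.2]), [1.8393938301815322, 2.082945257475978, 0.9492070366237789])
box_in ['scene', 'side', 'wrist'] [[605.9174997898035, -195.89719753050042], [594.6367129997485, -199.5905179633064], [599.4451129153326, -192.80070166719696]] (array([ 600.5, -197.6,   -1.7]), [3.054056298485571, 3.6799508927528355, 0.9184411414837986])
tray ['scene', 'side', 'wrist'] [[512.3157694445315, 150.2312038755174], [518.5604175337534, 149.08518794545193], [512.4967110707753, 163.9584892007386]] (array([515.3, 155.5,   5.1]), [5.722071846348408, 5.998039165453985, 8.777955461794294])
[538.12315648 103.87201805  56.        ]
[487.11784596 192.31875793  56.        ]Traceback (most recent call last):
  File "<stdin>", line 6, in <module>
IndexError: list index out of range
```

```bash
python3 -m crank '[[[-0.85,-0.28,0,-0.22],[-0.85,-0.28,0,0],[-0.85,-0.28,0,0],[-0.85,-0.28,0,0],[-0.85,-0.28,0,0],[-0.85,-0.28,0,0],[0,0,0,0],[0,0,0,0]]]' 1
python3 -m crank '[[[0,0,0.8,0],[0,0,0.8,0],[0,0,0.8,0],[0,0,0.8,0],[0,0,0.8,0],[0,0,0.8,0],[0,0,0.1,0],[0,0,0,0],[0,0,0,0]]]'
python3 look.py w2.png
```

```text
clock: 6.18
eef_pos: [653.4, 199.3, 305.3]
tool_rot: [-3.141, -0.001, -2.848]
force: [-0.0, 0.0, 1.1]
width: -0.3
gripper_force: 0.0
clock: 6.93
eef_pos: [653.0, 200.3, 185.0]
tool_rot: [3.141, 0.001, -2.846]
force: [-0.2, -0.0, 0.1]
width: 0.1
gripper_force: 0.0
6.9333 [653.  200.3 185. ] [ 3.1  0.  -2.8] [-0.3  0.7 -0.1  1.5  0.   1.   1.5] 0.08429896051840026
wrist tray 0.73 [ 39.5 271.8] [512.8 155.1]
wrist cap_top 0.8 [251.4 268.4] [652.3 197.2]
wrist pot1 0.95 [245.3  64.9] [801.7 -34.8]
wrist pot1 0.9 [ 27.  316.5] [486.8 192.6]
wrist pot1 0.87 [262.1 138.3] [787.5  72. ]
wrist pot1 0.82 [148.1 153.7] [649.7  68.1]
wrist pot1 0.55 [ 54.8 210.1] [543.4 101.3]
```

View pics/w2.png

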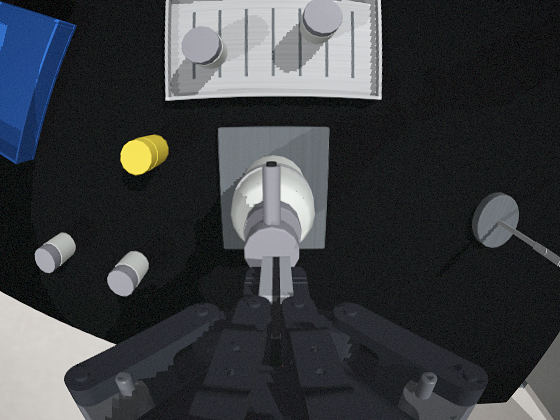

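The closed fingertips are just above the cap disc, centred near (250,270), with the spout towards the tray. Both pots are still standing. Pressing gently.

```bash
python3 -m crank '[[[0,-0.08,0.25,0],[0,0,0.25,0],[0,0,0.25,0],[0,0,0.1,0],[0,0,0.1,0],[0,0,0,0]]]'
python3 -m crank '[[[0,0,0.1,0],[0,0,0.1,0],[0,0,0.05,0],[0,0,0,0],[0,0,0,0]]]'
```

```text
clock: 7.68
eef_pos: [653.2, 197.5, 159.5]
tool_rot: [-3.141, -0.001, -2.847]
force: [-2.1, -1.2, 2.8]
width: 0.1
gripper_force: 1.6
clock: 8.1
eef_pos: [653.3, 197.6, 154.0]
tool_rot: [-3.141, -0.001, -2.847]
force: [-3.2, -2.2, 5.5]
width: -0.4
gripper_force: 2.7
```

```bash
python3 -m crank '[[[0,0,0.06,0],[0,0,0.04,0],[0,0,0,0],[0,0,0,0],[0,0,0,0]]]'
```

```text
clock: 8.52
eef_pos: [653.4, 197.6, 153.1]
tool_rot: [-3.141, 0.0, -2.847]
force: [-5.2, -4.0, 13.0]
width: -0.2
gripper_force: 6.4
```

Cap fully down: the force reached the stop at 13 N. Releasing it and going to the nearer pot.

```bash
python3 -m crank '[[[0,0,-0.4,0],[0,0,-0.8,0],[0,0,-0.8,0],[0,0,0,0],[0,0,0,0],[0,0,0,0]]]'
python3 -m crank '[[[0.8,0.21,0,-0.1],[0.8,0.21,0,0],[0.8,0.21,0,0],[0.8,0.21,0,0],[0.8,0.21,0,0],[0.8,0.21,0,0],[0.8,0.21,0,0],[0.8,0.21,0,0],[0,0,0,0],[0,0,0,0]]]' -0.3
python3 m.py | tail -5
python3 look.py w3.png
```

```text
clock: 9.02
eef_pos: [653.1, 198.1, 200.5]
tool_rot: [3.141, -0.001, -2.847]
force: [0.0, -0.5, -0.7]
width: 0.1
gripper_force: 0.0
clock: 9.85
eef_pos: [487.1, 190.4, 200.6]
tool_rot: [3.142, -0.002, -2.838]
force: [-0.6, 0.6, 1.1]
width: 55.8
gripper_force: 0.0
[]
9.95 [489.  190.5 200.8] [-3.1  0.  -2.8] [-0.4  0.5 -0.1  1.9  0.   0.8  1.4] 55.377451587310134
wrist tray 0.69 [195.7 238.5] [514.8 157.7]
wrist pot1 0.94 [ 76.2 295.4] [375.8 177.5]
wrist pot1 0.85 [184.8 274.6] [491.6 191.5]
wrist pot1 0.79 [270.1 144.8] [643.2  68. ]
wrist pot1 0.78 [ 94.1 368.8] [367.6 255.9]
wrist pot1 0.76 [327.   80.4] [789. -29.]
wrist pot1 0.64 [201.4 183.3] [539.5  99.7]
wrist station 0.85 [264.3 245.1] [596.4 187.1]Traceback (most recent call last):
  File "m.py", line 8, in <module>
    mk=m[0]["mask"].astype(np.uint8)
       ~^^^
IndexError: list index out of range
```

View pics/w3.png

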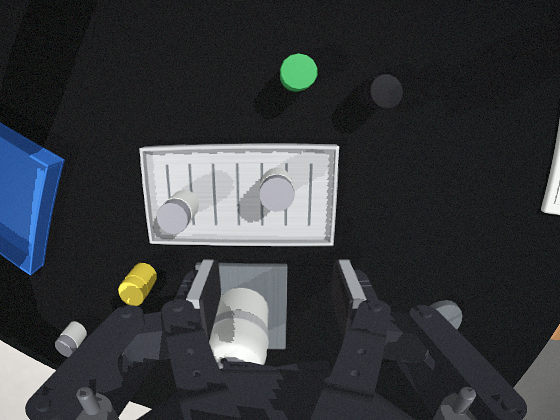

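The open gripper shows pot B's cap at (192,277) and pot A's at (215,174), both upright. Triangulating the cap tops from two wrist positions.

Run:
```python
from h import *
np.set_printoptions(precision=1,suppress=True)
n="wrist";d=grab(n);s=ctrl.read_state();print(s["eef_pos"],s["tool_rot"])
for rc in((191,277),(215,174)):print(onz(n,d,rc,56))
# w1 camera pose from same tool-camera mount
from scipy.spatial.transform import Rotation as R
def T(p,e):
    M=np.eye(4);M[:3,:3]=R.from_euler("xyz",e).as_matrix();M[:3,3]=p;return M
X=np.linalg.inv(T(s["eef_pos"],s["tool_rot"]))@np.array(d["extrinsics"])
d1=dict(intrinsics=d["intrinsics"],extrinsics=T([518.8,202.6,306.5],[-3.1416,0,-2.867])@X)
for a,b in(((145,273),(191,277)),((166,194),(215,174))):print(tri([ray(n,d1,a),ray(n,d,b)]))
for c in("scene","side"):
    d=grab(c)
    for b in ctrl.trace(c,"box")[:1]:
        q=cv2.minAreaRect(np.array([onz(c,d,p,20)[:2] for p in np.argwhere(b["mask"])],np.float32));print(c,q)
    for r in ctrl.place_of(c,"box_in")[:1]: print(onz(c,d,r["position"],4))
```

```text
[488.7 190.3 201.1] [-3.1 -0.  -2.8]
[484.5 191.7  56. ]
[536.6 103.4  56. ]
(array([489.2, 192.6,  38.4]), [0.5452372658025381, 0.5452372658023756])
(array([540.1, 101.5,  48. ]), [0.05210364024040015, 0.05210364024039316])
scene ((599.9739379882812, -195.9530487060547), (258.4132080078125, 188.57496643066406), 80.12287902832031)
[ 599.1 -205.3    4. ]
side ((599.29296875, -196.8777618408203), (256.05145263671875, 180.31007385253906), 79.52041625976562)
[ 607.1 -194.2    4. ]
```

```bash
python3 -m crank '[[[0.04,0.08,0.9,0],[0,0,0.9,0],[0,0,0.9,0],[0,0,0.9,0],[0,0,0.8,0],[0,0,0.7,0],[0,0,0.6,0],[0,0,0.6,0],[0,0,0.6,0],[0,0,0.5,0],[0,0,0,0],[0,0,0,0]]]' -0.3
python3 -m crank '[[[0,0,0,0],[0,0,0,0],[0,0,0,0],[0,0,0,0],[0,0,0,0],[0,0,0,0],[0,0,0,0],[0,0,0,0]]]' 1
```

```text
clock: 11.55
eef_pos: [486.4, 191.9, 15.9]
tool_rot: [-3.141, -0.001, -2.839]
force: [0.5, -0.1, 0.4]
width: 55.5
gripper_force: 0.0
clock: 12.22
eef_pos: [487.4, 192.3, 17.4]
tool_rot: [3.141, 0.002, -2.839]
force: [-0.4, -0.7, 6.8]
width: 32.0
gripper_force: 59.9
```

Gripped. Lifting, turning to the box's axes, then crossing.

```bash
python3 -m crank '[[[0,0,-0.3,0],[0,0,-0.6,0],[0,0,-0.6,0.59],[0,0,-0.6,0.59],[0,0,-0.6,0.59],[0,0,-0.6,0.59],[0,0,-0.6,0.59],[0,0,-0.6,0.59],[0,0,-0.6,0.59],[0,0,-0.6,0.59],[0,0,-0.6,0.59],[0,0,-0.6,0.59]]]'
python3 -m crank '[[[-0.295,-0.3,0,0],[-0.295,-0.6,0,0],[-0.295,-0.7,0,0],[-0.295,-0.7,0,0],[-0.295,-0.7,0,0],[-0.295,-0.7,0,0],[-0.295,-0.7,0,0],[-0.295,-0.7,0,0],[-0.295,-0.7,0,0],[-0.295,-0.7,0,0],[-0.295,-0.7,0,0],[-0.295,-0.7,0,0]]]'
python3 -m crank '[[[-0.295,-0.7,0,0],[-0.295,-0.7,0,0],[-0.295,-0.7,0,0],[-0.295,-0.7,0,0],[-0.295,-0.7,0,0],[-0.295,-0.7,0,0],[-0.295,-0.7,0,0],[-0.295,-0.7,0,0],[-0.295,-0.7,0,0],[-0.295,-0.7,0,0],[-0.295,-0.6,0,0],[-0.295,-0.4,0,0]]]'
python3 - <<'E'
from h import *
np.set_printoptions(precision=3,suppress=True)
s=ctrl.read_state();print(s["clock"],s["eef_pos"],s["tool_rot"],s["qpos"],s["width"])
c="wrist";d=grab(c);save(d,"w4.png")
for b in ctrl.trace(c,"box")[:1]:
    m=b["mask"];print(b["confidence"],m.sum());q=cv2.minAreaRect(np.array([onz(c,d,p,35)[:2] for p in np.argwhere(m)],np.float32));print(q)
for r in ctrl.place_of(c,"box_in")[:2]: print(r["confidence"],onz(c,d,r["position"],4))
E
```

```text
clock: 13.22
eef_pos: [486.3, 192.0, 190.1]
tool_rot: [3.141, -0.0, 2.97]
force: [0.1, 0.6, -0.9]
width: 32.2
gripper_force: 59.6
clock: 14.22
eef_pos: [540.4, -19.3, 188.3]
tool_rot: [-3.141, -0.001, 2.973]
force: [0.2, 0.6, -0.8]
width: 32.0
gripper_force: 59.6
clock: 15.22
eef_pos: [593.1, -232.9, 188.1]
tool_rot: [-3.14, -0.001, 2.971]
force: [-0.7, 0.4, -0.7]
width: 32.3
gripper_force: 59.6
15.2167 [ 593.069 -232.862  188.06 ] [-3.14  -0.001  2.971] [ 0.277  0.657  0.088  1.601 -0.067  0.887  1.789] 32.28352658618563
0.65 36194
((598.4830322265625, -196.4346160888672), (230.98252868652344, 171.4803466796875), 79.7138671875)
0.9 [ 600.024 -197.175    4.   ]
```

View pics/w4.png

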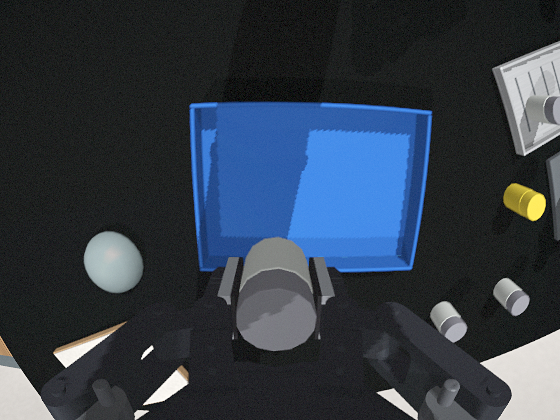

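The pot hangs upright between the pads at (290,275), over the box with its outline at (103–270, 190–432). The box centre is (599,-196). Lowering.

```bash
python3 -m crank '[[[0,-0.2,0.8,0],[0,0,0.9,0],[0,0,0.9,0],[0,0,0.9,0],[0,0,0.8,0],[0,0,0.7,0],[0,0,0.6,0],[0,0,0.5,0],[0,0,0.35,0],[0,0,0.2,0],[0,0,0.1,0],[0,0,0,0]]]'
python3 -m crank '[[[0,0,0,0],[0,0,0,0],[0,0,0,0]]]'
```

```text
clock: 16.37
eef_pos: [593.4, -234.3, 20.0]
tool_rot: [3.141, -0.0, 2.973]
force: [0.2, -0.2, -0.7]
width: 31.6
gripper_force: 59.6
clock: 16.62
eef_pos: [593.9, -234.7, 20.8]
tool_rot: [-3.141, 0.001, 2.972]
force: [0.6, 0.4, -0.9]
width: 32.3
gripper_force: 59.6
```

```bash
python3 -m crank '[[[0,0,0.1,0],[0,0,0.08,0],[0,0,0.04,0],[0,0,0,0],[0,0,0,0]]]'
```

```text
clock: 17.03
eef_pos: [593.6, -234.6, 15.5]
tool_rot: [-3.142, 0.001, 2.972]
force: [-1.6, 1.0, 6.5]
width: 32.4
gripper_force: 60.3
```

Contact with the floor. Releasing and returning for the second pot.

```bash
python3 -m crank '[[[0,0,0,0],[0,0,0,0],[0,0,0,0],[0,0,0,0],[0,0,0,0],[0,0,-0.3,0],[0,0,-0.6,0],[0,0,-0.8,0],[0,0,-0.9,0],[0,0,-0.9,0],[0,0,-0.9,0],[0,0,-0.9,0]]]' -0.3
python3 -m crank '[[[0,0,-0.9,0],[0,0,-0.9,0],[0,0.3,-0.4,0],[0.3,0.6,0,0],[0.3,0.7,0,0],[0.3,0.7,0,0],[0.3,0.7,0,0],[0.3,0.7,0,0],[0.3,0.7,0,0],[0.3,0.7,0,0],[0.3,0.7,0,0],[0.3,0.7,0,0]]]'
python3 -m crank '[[[0.3,0.7,0,0],[0.3,0.7,0,0],[0.3,0.7,0,0],[0.3,0.7,0,0],[0.3,0.7,0,-0.8],[0,0,0,-0.8],[0,0,0,-0.8],[0,0,0,-0.8],[0,0,0,-0.8],[0,0,0,-0.8],[0,0,0,-0.8],[0,0,0,0]]]'
python3 look.py w5.png
```

```text
clock: 18.03
eef_pos: [593.3, -234.5, 148.7]
tool_rot: [-3.142, 0.0, 2.972]
force: [0.4, -0.7, -0.5]
width: 55.3
gripper_force: 0.0
clock: 19.03
eef_pos: [553.5, -61.3, 201.8]
tool_rot: [3.141, -0.001, 2.973]
force: [0.7, -0.8, 0.2]
width: 55.5
gripper_force: 0.0
clock: 20.03
eef_pos: [531.7, 30.3, 201.9]
tool_rot: [3.141, -0.0, -2.858]
force: [-0.7, -0.7, -0.4]
width: 55.3
gripper_force: 0.0
20.0333 [531.7  30.3 201.9] [ 3.1 -0.  -2.9] [-0.1  0.5 -0.   1.9  0.   0.8  1.7] 55.33612584819037
wrist tray 0.73 [196.9 388. ] [511.  157.8]
wrist cap_top 0.94 [396.8 411.1] [651.5 197.2]
wrist pot1 0.9 [107.4 489. ] [366.7 248.7]
wrist pot1 0.82 [208.7 337.4] [540.8 105.7]
wrist pot1 0.78 [ 88.6 439.8] [374.1 175.8]
wrist pot1 0.77 [358.5 246.8] [785.2  63.1]
wrist pot1 0.67 [279.8 277.4] [645.6  67.1]
wrist station 0.89 [263.8 381.3] [594.2 186.4]
```

View pics/w5.png

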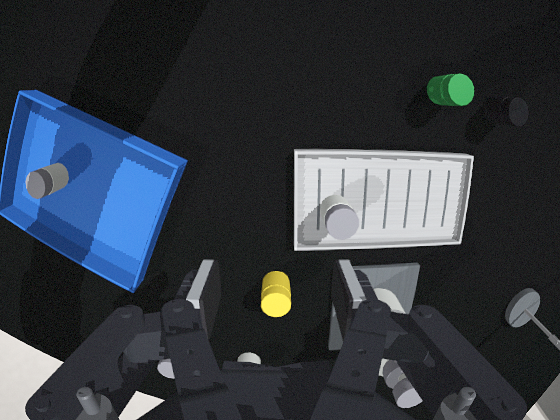

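Pot 1 stands upright in the box at (180,47). The remaining pot's cap is at (222,342) in the tray, still upright.

```bash
python3 -m crank '[[[-0.27,0.68,0,0],[-0.27,0.68,0,0],[-0.27,0.68,0,0],[-0.27,0.68,0,0],[0,0,0,0],[0,0,0,0]]]' -0.15
python3 - <<'E'
from h import *
d=grab("wrist");print(ctrl.read_state()["eef_pos"])
for f in("place_of","find_in"):
  for r in getattr(ctrl,f)("wrist","pot1"):
    for z in((6,) if f=="place_of" else (35,)):
      p=onz("wrist",d,r["position"],z)
      if np.hypot(p[0]-539,p[1]-103)<40: print(f,r["confidence"],r["position"],p)
E
```

```text
clock: 20.78
eef_pos: [539.1, 103.4, 201.9]
tool_rot: [3.141, -0.0, -2.861]
force: [-0.0, -1.4, 1.0]
width: 49.2
gripper_force: 0.0
[539.06531154 101.92909184 201.91840592]
find_in 0.76 [193.5, 272.6] [543.98273274 103.01827312  35.        ]
```

```bash
python3 -m crank '[[[0,0,0.9,0],[0,0,0.9,0],[0,0,0.9,0],[0,0,0.9,0],[0,0,0.8,0],[0,0,0.7,0],[0,0,0.7,0],[0,0,0.6,0],[0,0,0.55,0],[0,0,0.45,0],[0,0,0,0],[0,0,0,0]]]'
python3 -m crank '[[[0,0,0,0],[0,0,0,0],[0,0,0,0],[0,0,0,0],[0,0,0,0],[0,0,0,0],[0,0,0,0],[0,0,0,0]]]' 1
```

```text
clock: 21.93
eef_pos: [539.0, 101.6, 16.8]
tool_rot: [-3.141, -0.001, -2.864]
force: [0.8, 0.6, 0.2]
width: 48.8
gripper_force: 0.0
clock: 22.6
eef_pos: [540.1, 102.4, 18.1]
tool_rot: [-3.141, 0.002, -2.863]
force: [0.4, -0.0, 6.5]
width: 31.7
gripper_force: 59.9
```

```bash
python3 -m crank '[[[0,0,-0.3,0],[0,0,-0.6,0],[0,0,-0.6,0.56],[0,0,-0.6,0.56],[0,0,-0.6,0.56],[0,0,-0.6,0.56],[0,0,-0.6,0.56],[0,0,-0.6,0.56],[0,0,-0.6,0.56],[0,0,-0.6,0.56],[0,0,-0.6,0.56],[0,0,-0.6,0.56]]]'
python3 -m crank '[[[-0.31,-0.3,0,0],[-0.31,-0.6,0,0],[-0.31,-0.7,0,0],[-0.31,-0.7,0,0],[-0.31,-0.7,0,0],[-0.31,-0.7,0,0],[-0.31,-0.7,0,0],[-0.31,-0.7,0,0],[-0.31,-0.7,0,0],[-0.31,-0.7,0,0],[-0.31,-0.7,0,0],[-0.31,-0.7,0,0]]]'
python3 -m crank '[[[-0.31,-0.7,0,0],[-0.31,-0.6,0,0],[0,-0.3,0,0],[0,0,0,0],[0,0,0,0]]]'
```

```text
clock: 23.6
eef_pos: [538.8, 102.6, 190.7]
tool_rot: [3.141, -0.0, 2.97]
force: [-0.1, 0.5, 0.0]
width: 31.9
gripper_force: 59.4
clock: 24.6
eef_pos: [597.4, -109.6, 188.8]
tool_rot: [-3.141, -0.001, 2.973]
force: [0.2, 0.4, 0.5]
width: 32.1
gripper_force: 59.5
clock: 25.02
eef_pos: [605.4, -149.8, 189.0]
tool_rot: [3.141, -0.002, 2.972]
force: [-1.2, 0.5, -0.9]
width: 31.9
gripper_force: 59.5
```

```bash
python3 -m crank '[[[0,0,0.8,0],[0,0,0.9,0],[0,0,0.9,0],[0,0,0.9,0],[0,0,0.8,0],[0,0,0.7,0],[0,0,0.6,0],[0,0,0.5,0],[0,0,0.35,0],[0,0,0.2,0],[0,0,0.1,0],[0,0,0,0]]]'
python3 -m crank '[[[0,0,0.08,0],[0,0,0.06,0],[0,0,0.04,0],[0,0,0,0],[0,0,0,0]]]'
```

```text
clock: 26.02
eef_pos: [606.3, -149.7, 20.7]
tool_rot: [3.141, -0.0, 2.973]
force: [0.1, -1.4, -0.2]
width: 32.0
gripper_force: 59.5
clock: 26.43
eef_pos: [606.3, -150.0, 16.5]
tool_rot: [3.142, 0.0, 2.972]
force: [0.3, 0.2, -0.1]
width: 31.9
gripper_force: 59.5
```

```bash
python3 -m crank '[[[0,0,0.04,0],[0,0,0.04,0],[0,0,0,0],[0,0,0,0]]]'
```

```text
clock: 26.77
eef_pos: [606.5, -150.1, 16.1]
tool_rot: [3.141, 0.001, 2.972]
force: [-3.7, 0.6, 12.0]
width: 31.7
gripper_force: 60.8
```

```bash
python3 -m crank '[[[0,0,-0.03,0],[0,0,0,0],[0,0,0,0],[0,0,0,0],[0,0,0,0],[0,0,-0.3,0],[0,0,-0.6,0],[0,0,-0.8,0],[0,0,-0.9,0],[0,0,-0.9,0],[0,0,-0.9,0],[0,0,-0.9,0]]]' -0.3
python3 -m crank '[[[0,0.3,-0.9,0],[0,0.6,-0.9,0],[0,0.7,-0.4,0],[0,0.7,0,0],[0,0.7,0,0],[0,0.7,0,0],[0,0.3,0,0],[0,0,0,0],[0,0,0,0],[0,0,0,0]]]'
python3 look.py w6.png
```

```text
clock: 27.77
eef_pos: [606.0, -150.0, 149.1]
tool_rot: [3.142, 0.0, 2.972]
force: [0.2, -0.1, 0.4]
width: 55.7
gripper_force: 0.0
clock: 28.6
eef_pos: [622.7, -53.3, 202.6]
tool_rot: [-3.14, -0.0, 2.971]
force: [-0.6, -0.6, 0.4]
width: 55.9
gripper_force: 0.0
28.6 [622.7 -53.3 202.6] [-3.1 -0.   3. ] [-0.   0.6  0.1  1.6 -0.1  0.9  1.5] 55.86661932824187
wrist tray 0.76 [ 62.8 443.1] [515.2 155. ]
wrist pot1 0.94 [189.3 386.3] [650.5  68.4]
wrist pot1 0.84 [313.  311.6] [798.4 -36.2]
wrist pot1 0.83 [186.3 118.5] [ 593.8 -233.9]
wrist pot1 0.59 [186.2 188.8] [ 610.1 -147.6]
wrist station 0.31 [ 62.2 445.5] [514.1 161.8]
```

View pics/w6.png

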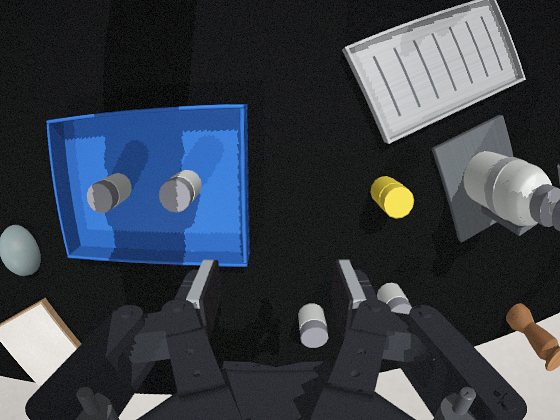

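Both pots stand upright on the floor of the box, at (190,108) and (190,180). The tray is empty, the bystanders haven't moved and the gripper is clear. Handing in.

```bash
python3 -c "
from cell import ctrl
print(ctrl.finish_job())"
```

```text
the job is handed in; nothing more can be done
None
```

I pressed the pump cap to its stop at 13 N and let it up with both pots in the tray, then stood both pots upright in the blue box and handed the job in at about 29 s; no verdict came back.

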